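# Close the draft shield and tare the balance

## Task

Get the laboratory balance ready for weighing: with the fingertips, push the glass top pane of its draft shield fully shut by its finger lip, and only then lightly press the tare key (the long bar-shaped one of the three keys) down and let it come back up. Press neither of the other two keys, and leave the dish on the pan and the things standing beside the balance where they are.

Things in the scene. Friction and masses are not known exactly. Their poses are not given: they have to be found in the camera images.
- balance: White laboratory balance fixed to the bench, 340 mm long (its x), 220 wide. Origin: centre of its underside; z up. Its front deck with display and keys, 50 mm above the bench, is on its -x side (towards the robot). A glass draft shield, 170 mm wide, stands from x = -30 to +128 mm, walls up to 140 mm above the bench; behind it to x = +170 a white housing as high. Key row 90 mm in front of the shield.
- lid (a joint): Opening of the glass top pane of the draft shield, in m: 0 fully shut (against its stop), up to 0.09 slid back. It slides along the balance's x axis, opening to +x (away from the keys), shutting to -x (towards the keys), and stays where it is left; about 2 N pushes it. Starts 50 to 85 mm open.
- lip (a point): Finger lip on the front of the pane, moving with it: white wedge 70 mm wide (y), 22 tall, upright rear face (towards +x), sloping down to the front. The point is the middle of the rear face's top edge, 168 mm above the bench. The pane runs 127 mm on behind it, top 146 mm above the bench. Shut: the point is at x = +5 mm, y = 0 in the balance's frame. Push the rear face to -x to shut.
- tare_key (a joint): The tare key: a bar, 36 mm along the balance's x, 14 mm wide. Joint 0 up, 0.006 (m) fully down, where it stops firmly; a spring lifts it (1 N to start it, 5 N fully down). The three grey keys stand in a row across the front deck, 55 mm apart, 120 mm to the -x side of the balance's centre; which is left, middle or right changes. Tops 64 mm above the bench when up, 12 mm above their white bezels.
- tare_top (a point): Centre of the top face of the tare key (moves down with it); z up, axes parallel to the balance's.
- power_key (a joint): The round key, 20 mm in diameter, as tall and as springy as the tare key; not to be pressed. Joint 0 up, 0.006 (m) fully down.
- power_top (a point): Centre of the top face of the round key.
- menu_key (a joint): The square key, 18 by 18 mm, as tall and as springy as the tare key; not to be pressed. Joint 0 up, 0.006 (m) fully down.
- menu_top (a point): Centre of the top face of the square key.
- dish: Loose shallow aluminium weighing dish, 56 mm across, 12 mm high, on the pan inside the draft shield; to be left alone. Origin: centre of its underside, 62 mm above the bench.
- bottle: Loose amber glass jar, 52 mm across, 100 mm tall, on the bench beside the balance; to be left alone. Origin: centre of its underside.
- weight: Loose brass calibration weight with a knob, 32 mm across, 52 mm tall, on the bench beside the balance; to be left alone. Origin: centre of its underside.
- beaker: Loose glass beaker, 60 mm across, 70 mm tall, on the bench beside the balance; to be left alone. Origin: centre of its underside.

How it is judged (in metres and radians):
On the way, in this order (a step that is already met when the one before it is completed fails the run):
1. the fingers push the glass pane or its lip while it is open (contact force between the fingers and lid above 0.3 N and value of joint lid above 0.006 m), for 0.05 s.
2. the glass pane is fully shut (within 4 mm) (value of joint lid below 0.004 m), for 0.2 s.
3. the tare key is pressed down (more than 3.5 of its 6 mm) by the fingers (value of joint tare_key above 0.0035 m and contact force between the fingers and tare_key above 0.3 N and value of joint lid below 0.004 m), for 0.05 s.
4. the tare key is let up again (within 1 mm) (value of joint tare_key below 0.001 m), for 0.1 s.
At the end, for the whole second after the job is handed in: The glass pane is shut within 4 mm, all three keys are up within 1 mm, and the dish, jar, weight and beaker are upright, at rest and within 10 mm of where they started (value of joint lid below 0.004 m and value of joint each of tare_key, power_key, menu_key below 0.001 m and distance of each of dish, bottle, weight, beaker from where it was at the start of the episode below 0.01 m and angle between each of dish, bottle, weight, beaker's own z axis and vertical below 0.1 rad and linear speed of each of dish, bottle, weight, beaker below 0.02 m/s); the robot touches nothing.
It fails at once if the tare key is pressed (more than 2 mm) while the pane is still open by more than 8 mm (value of joint tare_key above 0.002 m and value of joint lid above 0.008 m).
It fails at once if the round or the square key is pressed (more than 2 mm) (value of joint any of power_key, menu_key above 0.002 m).
It fails at once if the tare key is pressed harder than 25 N (contact force between anything else and tare_key above 25 N).
It fails at once if the dish, jar, weight or beaker is moved by more than 10 mm, lifted or carried off (distance of any of dish, bottle, weight, beaker from where it was at the start of the episode above 0.01 m).
It also fails if it takes over 46 s, if anything falls off the work surface, if the arm or the gripper's body presses on something with over 40 N, if the wrist force passes 120 N, or if a joint passes its speed limit or range.

## Robot

A 6-joint arm with a two-finger parallel gripper is mounted at the origin on the work surface. World frame = base frame: x ahead of the robot, y to its left, z up, the work surface at z = 0. Lengths are in mm, angles in rad, forces in N, time in s.
With the tool pointing down it reaches from about 350 to 875 mm from the base axis. Payload 4.2 kg.
Tool frame: the origin (TCP) lies midway between the tips of the shut fingers; the grasp point (between the pads) lies 19 mm behind it; z points along the fingers, y is the direction in which the jaws open and shut (so a half turn about z gives the same grasp; the last joint's range is limited). The gripper opens to 85 mm and grips with 20 to 120 N. Pads are 22 mm wide; open, the fingers measure 114 mm over their backs; the gripper's body (76 mm by 85 mm) begins 54 mm behind the grasp point. The pads swing forward as they close: fully open they stand 13 mm farther back than shut.
Start: joints at [1.404, 0.385, 0.008, 0, -1.194, -0.259], TCP at [258.122, 569.185, 201.112] pointing down, gripper open.
Joint ranges: [-3.14, 3.14], [-1.21, 2.06], [-1.07, 1.41], [-3.16, 2.05], [-2.99, -0.16], [-3.1, 3.1]. Speed limits (rad/s): [2.79, 2.79, 3.14, 3.14, 3.14, 3.14].

## Interface

Orientations are given as a unit quaternion [x, y, z, w].
In Python, from bench import read_state, get_image, job_done, search_frame, regions_of gives the robot as it stands.
- The arm moves only by the tool servo_tool, never from a script. Its arguments are lists of equal length, an entry for each row: "turn": the turn, a rotation vector about the world's x, y, z in rad, a list of three; "dp": the shift along the world's x, y, z in m, a list of three; "fingers": the finger opening in m, from 0 to 0.0854. In form: {"turn": [[rx, ry, rz], ...], "dp": [[tx, ty, tz], ...], "fingers": [fingers, ...]}. A call has exactly 5 rows; each row shifts and turns the pose as measured when the row begins; what a row does not reach is not made up. A row lasts 1/8 s, in which the tool goes at most 62.5 mm and 10.7 degrees, less where a joint would pass 70% of its speed; a pose out of reach is approached as far as the arm can. A call is refused whole if a number of a shift passes 0.0625 or a number of a turn 0.188, either way. A call with a gripper value outside its range is refused whole. The fingers move at their own pace and stop on an object; the grip force is fixed at half the most. Time passes only in rows, so rows that do not move let the fingers close, or fill a call up. It gives the time, the measured TCP pose, the force and the opening at its end, in the units of the state.
- read_state(): the state, without advancing time (a new reading comes with each control period).
- get_image(name): name is "side" or "top" or "wrist"; returns a dict with "img" (480x640x3 uint8, red, green, blue), "vfov" (degrees; the focal length in pixels is half the picture's height over the tangent of half this angle, whatever the lens; pixels are square), "cx", "cy" (the principal point, pixels), "world_from_camera" (4x4, takes a point from camera to world coordinates); the wrist camera has in their place "mount" (4x4, takes a point from camera to tool coordinates, whose origin is the TCP and whose axes are the flange's). Camera axes: x right, y down, z forward; pixel columns grow to the right and rows downward; lengths in mm; the calibration is good to about 2 mm. A picture is of the moment at which its call begins: read the wrist's pose just before it. There is no depth.
- job_done(): hands the job in, once; it reports no verdict.
Trained networks look in the newest picture that a camera, given by its name, has taken for a name from the list of things; names that differ only in an ending like _2 or _b are one class to them, and where a whole thing is asked for, a point or a joint stands for the part that bears it (a point fixed in the world has none). Each returns a list of dicts, best first, with "score" (0 to 1); they miss things now and then, are a little off and sometimes report something else, mostly with a low value. They report only what shows in the picture. A call takes as long as a camera call.
- search_frame(query, camera): "box" ([left, top, width, height] in pixels, round what is visible of it).
- regions_of(query, camera): "region" (480x640 bool, what is visible of it) and "box" ([left, top, width, height] in pixels, round what is visible of it).
The state is a dict: "clock": time; "joints": joint angles; "joint_vel": joint speeds; "joint_efforts": joint torques, N m; "position": TCP position; "ee_rot": TCP orientation; "contact_force": force on the tool from outside, world axes, zero at the start; "wrist_torque": the same for the moment, N m; "gripper_width": finger opening in mm.
Only numpy, scipy, OpenCV 4.12 (cv2) and the standard library are available. Lean on these libraries where they do the work, as an engineer would, in place of code of your own. Each camera call takes 0.05 s, during which the arm holds its last target. There are 200 camera calls.

## Working session

There is one attempt and no reset: what is moved stays moved. The work goes in short steps, Python scripts to look and compute and a tool call to move; the robot and the scene stay as the last step left them, time stands still between calls to the robot, and variables do not carry over. Pictures are saved under pics/ and viewed, about 8 in all and at most 12, crops included, and the job is handed in when it is done.

Besides the shell and the picture viewer there is one more tool, called by a JSON object that holds its "api" and its "payload". servo_tool: Moves the arm, as the interface text tells. Its arguments: {"type":"object","properties":{"turn":{"type":"array","items":{"type":"array","items":{"type":"number"}}},"dp":{"type":"array","items":{"type":"array","items":{"type":"number"}}},"fingers":{"type":"array","items":{"type":"number"}}},"required":["turn","dp","fingers"]}

```bash
mkdir -p pics
cat > h.py <<'E'
import numpy as np, cv2
from bench import *
def ray(im,u,v,W=None):
    f=240/np.tan(np.radians(im["vfov"])/2); W=im["world_from_camera"] if W is None else W
    W=np.array(W); d=W[:3,:3]@np.array([(u-im["cx"])/f,(v-im["cy"])/f,1]); return W[:3,3],d
def atz(im,u,v,z,W=None):
    o,d=ray(im,u,v,W); return o+d*(z-o[2])/d[2]
def proj(im,p,W=None):
    f=240/np.tan(np.radians(im["vfov"])/2); W=np.array(im["world_from_camera"] if W is None else W)
    c=W[:3,:3].T@(np.array(p,float)-W[:3,3]); return c[0]/c[2]*f+im["cx"],c[1]/c[2]*f+im["cy"]
def save(n,img): cv2.imwrite("pics/"+n,cv2.cvtColor(img,cv2.COLOR_RGB2BGR))
E
python3 - <<'E'
from h import *
print({k:np.round(v,3) for k,v in read_state().items()})
for c in("top","side"):
    im=get_image(c); save(c+"1.png",im["img"]); print(c,np.round(im["world_from_camera"],3).tolist(),im["vfov"])
    for q,z in [("balance",60),("lip",165),("lid",146),("tare_key",64),("power_key",64),("menu_key",64),("dish",68),("bottle",50),("weight",26),("beaker",35)]:
        for r in search_frame(q,c)[:2]:
            b=r["box"]; print(c,q,round(r["score"],2),np.round(b),np.round(atz(im,b[0]+b[2]/2,b[1]+b[3]/2,z)))
E
```

```text
{'clock': np.float64(0.0), 'joints': array([ 1.404e+00,  3.860e-01,  7.000e-03, -1.000e-03, -1.194e+00,
       -2.590e-01]), 'joint_vel': array([ 0.   ,  0.003,  0.   , -0.002, -0.001,  0.   ]), 'joint_efforts': array([-0.0000e+00, -3.9229e+01,  1.8840e+01,  4.1860e+00, -5.0000e-03,
       -0.0000e+00]), 'position': array([257.847, 568.606, 200.014]), 'ee_rot': array([ 0.977, -0.211, -0.   ,  0.001]), 'contact_force': array([ 0.287, -0.161,  0.4  ]), 'wrist_torque': array([ 0.004, -0.027, -0.027]), 'gripper_width': np.float64(85.358)}
top [[0.008, -0.995, 0.097, 496.438], [-1.0, -0.006, 0.018, 11.305], [-0.018, -0.097, -0.995, 939.914], [0.0, 0.0, 0.0, 1.0]] 54.66455104210735
top balance 0.72 [244. 114. 152. 226.] [607.  28.  60.]
top lip 0.81 [246. 114. 110. 106.] [698.  58. 165.]
top lid 0.64 [246. 113. 110. 108.] [701.  59. 146.]
top tare_key 0.5 [328. 292.  11.  18.] [467.   1.  64.]
top power_key 0.4 [359. 293.   5.   9.] [475. -52.  64.]
top menu_key 0.49 [298. 307.  15.  10.] [447.  53.  64.]
top menu_key 0.3 [300. 212.  30.  25.] [612.  36.  64.]
top dish 0.74 [300. 212.  35.
[... 311 characters left out ...]
[[-0.907, -0.3, 0.296, 273.868], [-0.421, 0.617, -0.665, 716.233], [0.017, -0.727, -0.686, 871.388], [0.0, 0.0, 0.0, 1.0]] 42.70880833495417
side balance 0.69 [190. 212. 227. 164.] [607.  41.  60.]
side lip 0.65 [183. 214. 120.  80.] [696.  89. 165.]
side lid 0.61 [188. 215. 118.  80.] [700.  73. 146.]
side tare_key 0.55 [377. 299.  18.  13.] [462.   6.  64.]
side power_key 0.6 [386. 281.  12.  11.] [469. -43.  64.]
side dish 0.74 [285. 272.  29.  21.] [623.  24.  68.]
side dish 0.61 [251. 360.  38.  62.] [562. 252.  68.]
side bottle 0.65 [250. 360.  38.  60.] [569. 242.  50.]
side weight 0.58 [383. 240.  13.  30.] [ 512. -160.   26.]
side beaker 0.9 [295. 203.  30.  27.] [ 703. -188.   35.]
```

Run:
```python
from h import *
a=cv2.imread("pics/top1.png")[100:350,180:450]; b=cv2.imread("pics/side1.png")[190:390,170:430]
cv2.imwrite("pics/c1.png",np.vstack([cv2.resize(a,(540,500))])); 
x=cv2.resize(a,None,fx=1.48,fy=1.48); y=cv2.resize(b,None,fx=1.5,fy=1.5)
h=max(x.shape[0],y.shape[0]);p=lambda i:cv2.copyMakeBorder(i,0,h-i.shape[0],0,0,cv2.BORDER_CONSTANT)
cv2.imwrite("pics/c2.png",np.hstack([p(x),p(y)]))
```

```text
(no output)
```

View pics/c1.png

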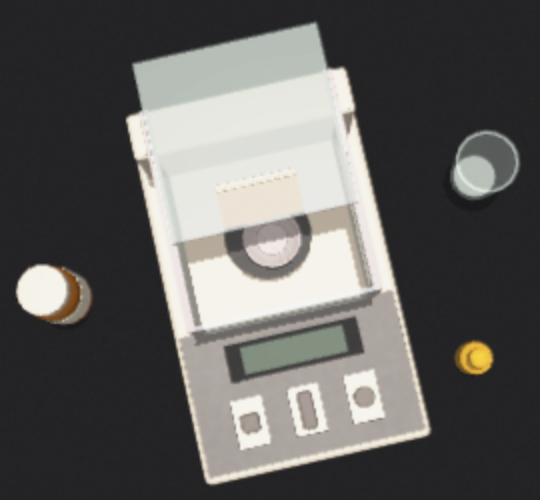

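View pics/c2.png

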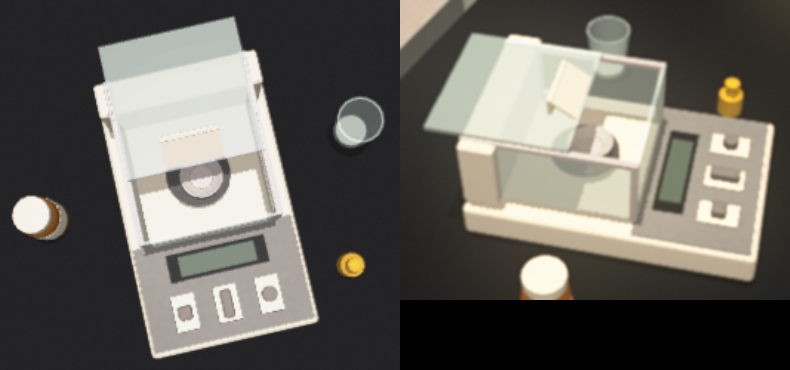

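The tare bar is the middle key, at about c1 (308,411). The square key is at (250,423) and the round one at (365,397). The lip's rear top edge runs from about (217,186) to (297,170), and the balance is yawed by roughly 13°. Next I compute positions.

Run:
```python
from h import *
im=get_image("top"); P=lambda u,v,z:atz(im,180+u/2,100+v/2,z)
k={n:P(*c,64) for n,c in dict(tare=(308,411),sq=(250,423),rnd=(365,397)).items()}; print(k)
l=P(217,186,168),P(297,170,168); print(l, sum(l)/2)
c=[P(*q,146) for q in((133,65),(318,22),(358,202),(175,245))]; print(np.round(c,1))
d=np.array([(c[0]-c[3])+(c[1]-c[2]),]).sum(0); print("yaw pane",np.degrees(np.arctan2(d[1],d[0])))
e=k["sq"]-k["rnd"]; print("yaw keys",np.degrees(np.arctan2(-e[0],e[1])))
s=[P(*q,50) for q in((208,483),(428,432))]; e=s[0]-s[1]; print("front",s,np.degrees(np.arctan2(-e[0],e[1])))
im2=get_image("side")
for n,r in (("lip",regions_of("lip","side")),): 
    for p in (sum(l)/2,*l,k["tare"]): print("side proj",(np.array(proj(im2,p))-[170,190])*1.5+[400,0])
```

```text
{'tare': array([ 4.59138115e+02, -3.45420549e-01,  6.40000000e+01]), 'sq': array([447.57408065,  53.77311881,  64.        ]), 'rnd': array([472.55365213, -53.54952111,  64.        ])}
(array([651.28150749,  78.72719725, 168.        ]), array([665.26885354,  11.25209718, 168.        ])) [658.27518052  44.98964722 168.        ]
[[763.6 156.3 146. ]
 [802.9  -6.5 146. ]
 [642.1 -41.7 146. ]
 [603.8 116.3 146. ]]
yaw pane 13.203592219526522
yaw keys 13.102436377318416
front [array([390.37524234,  93.53777001,  50.        ]), array([ 439.81031294, -114.00472336,   50.        ])] 13.397772741190591
side proj [557.91162767  79.12558142]
side proj [549.1513677   99.47813127]
side proj [566.26965165  59.70753902]
side proj [728.6024357  170.85311129]
```

{"api": "servo_tool", "payload": {"turn": [[0,0,0.065],[0,0,0.065],[0,0,0.065],[0,0,0.065],[0,0,0.065]], "dp": [[0.04,-0.047,0.001],[0.04,-0.047,0.001],[0.04,-0.047,0.001],[0.04,-0.047,0.001],[0.04,-0.047,0.001]], "fingers": [0,0,0,0,0]}}

```text
clock: 1.88
position: [459.3, 332.3, 206.0]
ee_rot: [0.999, -0.04, 0.001, -0.001]
contact_force: [-0.8, 0.7, 0.1]
gripper_width: -0.0
```

{"api": "servo_tool", "payload": {"turn": [[0,0,0.065],[0,0,0.065],[0,0,0.065],[0,0,0.065],[0,0,0.065]], "dp": [[0.04,-0.047,0.001],[0.04,-0.047,0.001],[0.04,-0.047,0.001],[0.04,-0.047,0.001],[0.04,-0.047,0.001]], "fingers": [0,0,0,0,0]}}

```text
clock: 2.5
position: [661.4, 93.8, 212.5]
ee_rot: [0.992, 0.128, 0.002, -0.002]
contact_force: [0.8, 1.8, -0.3]
gripper_width: -0.1
```

{"api": "servo_tool", "payload": {"turn": [[0,0,-0.026],[0,0,0],[0,0,0],[0,0,0],[0,0,0]], "dp": [[0.017,-0.02,-0.006],[0.017,-0.02,-0.006],[0,0,0],[0,0,0],[0,0,0]], "fingers": [0,0,0,0,0]}}

```text
clock: 3.12
position: [698.0, 48.6, 198.9]
ee_rot: [0.994, 0.112, 0.002, -0.001]
contact_force: [-0.2, -0.8, 0.0]
gripper_width: -0.3
```

Run:
```python
from h import *
from scipy.spatial.transform import Rotation as R
s=read_state(); print(s["position"],s["ee_rot"],s["contact_force"])
im=get_image("wrist"); T=np.eye(4); T[:3,:3]=R.from_quat(s["ee_rot"]).as_matrix(); T[:3,3]=s["position"]; W=T@np.array(im["mount"])
img=im["img"].copy()
for p in ((658.3,45,168),(651.3,78.7,168),(665.3,11.3,168),(459,-.3,64)):
    u,v=proj(im,p,W); print(u,v); cv2.circle(img,(int(u),int(v)),4,(255,0,0),1)
i2=get_image("side")
cv2.imwrite("pics/w1.png",cv2.cvtColor(np.hstack([cv2.resize(img,(480,360)),cv2.resize(i2["img"][180:360,170:330],(320,360))]),cv2.COLOR_RGB2BGR))
```

```text
[698.02679029  48.55925763 198.8847546 ] [ 0.99373564  0.11173364  0.0017019  -0.00147364] [-0.21017933 -0.80725857  0.00535265]
313.47371631697547 331.14205400457115
250.59303123353456 329.96507413965537
376.31535585035 332.31830302779554
317.76518955184144 479.84480876443416
```

View pics/w1.png

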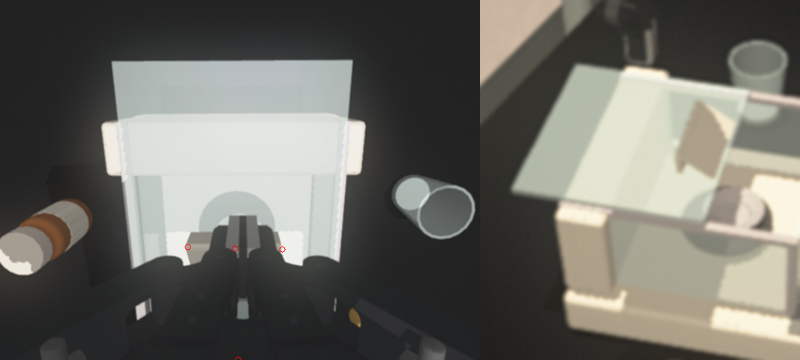

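The wrist view shows the lip's left edge at about (187,232–265), matching the prediction of 188. The gripper is missing from the side crop, so I'll check where it should project.

Run:
```python
from h import *
s=read_state()
i2=get_image("side");img=i2["img"].copy()
for p in (s["position"],(658.3,45,168),(651.3,78.7,168),(665.3,11.3,168),(651.3,78.7,146),(665.3,11.3,146)):
    u,v=proj(i2,p); print(u,v); cv2.circle(img,(int(u),int(v)),1,(255,0,0),-1)
save("s2.png",cv2.resize(img[140:320,150:400],None,fx=3,fy=3,interpolation=cv2.INTER_NEAREST))
```

```text
252.57414734629944 223.34811659863337
275.2586173819793 242.74977422260253
269.4322288991714 256.30521834289146
280.81772799214474 229.81616818912946
269.9699574763139 265.77030242600296
281.1723103942752 239.22262148345382
```

View pics/s2.png

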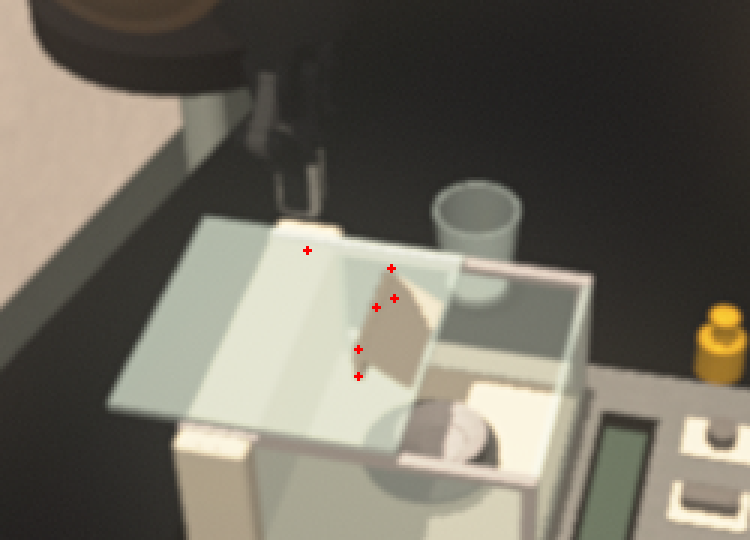

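The side view shows the fingertip at about crop (298,213), but the TCP projects to (307,250), so the two disagree. I'll check against the top and wrist views.

Run:
```python
from h import *
from scipy.spatial.transform import Rotation as R
s=read_state(); p=s["position"]; print(s["joints"])
im=get_image("top");img=im["img"].copy();u,v=proj(im,p);print(u,v);cv2.circle(img,(int(u),int(v)),1,(255,0,0),-1)
a=cv2.resize(img[80:240,230:400],(400,376))
w=get_image("wrist");print(np.round(w["mount"],3).tolist(),w["vfov"]);u,v=proj(w,(0,0,0),w["mount"]);print(u,v);img=w["img"].copy();cv2.circle(img,(int(u),int(v)),3,(255,0,0),-1)
b=img[200:388,220:420]; b=cv2.resize(b,(400,376))
save("t3.png",np.hstack([a,b]))
```

```text
[ 0.29885394  0.51341538  0.21181925 -0.0023153  -1.26483747  1.49676406]
305.71619956878504 160.96897030729957
[[-0.0, -0.966, -0.26, 66.831], [1.0, 0.0, -0.0, 0.27], [0.0, -0.26, 0.966, -172.963], [0.0, 0.0, 0.0, 1.0]] 60.699036882243966
322.99920635182303 283.58497624985716
```

View pics/t3.png

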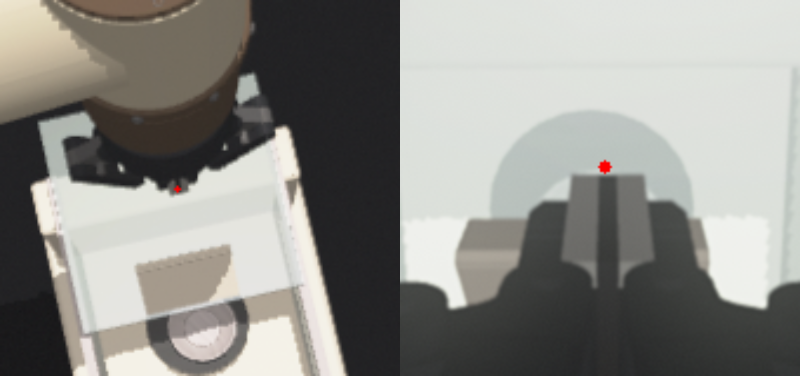

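The top and wrist views agree with the stated TCP: the tip sits at the mark, and the lip edge is within a few px of prediction. Only the side view disagrees. I'll descend carefully behind the lip and watch the force.

{"api": "servo_tool", "payload": {"turn": [[0,0,0],[0,0,0],[0,0,0],[0,0,0],[0,0,0]], "dp": [[0,0.004,-0.015],[-0.001,0.001,-0.015],[0,0,-0.008],[0,0,0],[0,0,0]], "fingers": [0,0,0,0,0]}}

```text
clock: 4.0
position: [696.2, 54.1, 157.1]
ee_rot: [0.994, 0.112, 0.001, -0.001]
contact_force: [0.4, 0.4, 0.1]
gripper_width: 0.3
```

Run:
```python
from h import *
s=read_state(); p=s["position"]; print(p,s["contact_force"])
i2=get_image("side");img=i2["img"].copy();u,v=proj(i2,p);print(u,v)
t=get_image("top"); ut=proj(t,p); print(ut)
save("s4.png",np.hstack([cv2.resize(img[170:290,190:310],(400,400)),cv2.resize(t["img"][110:230,240:360],(400,400))]))
```

```text
[696.2225256   54.11493776 157.07187813] [0.41842163 0.38745521 0.10086507]
253.46029016180515 244.1607760946752
(np.float64(303.68436796922015), np.float64(168.58013054545057))
```

View pics/s4.png

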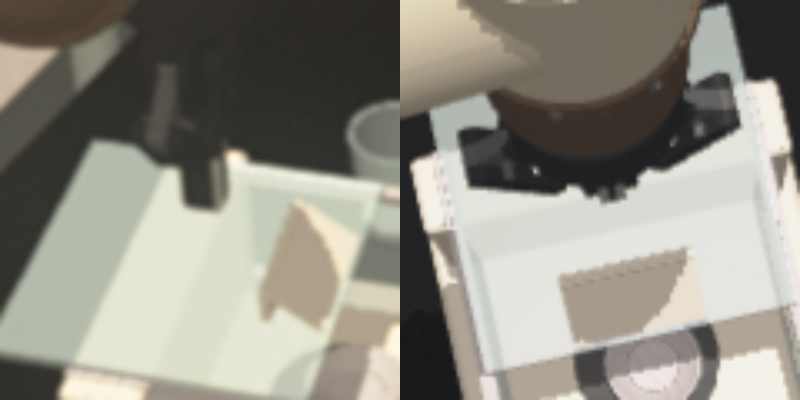

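The side view puts the tip about 11 px above its prediction (roughly 20 mm higher), while the top view agrees. I'll probe down slowly for contact with the pane.

{"api": "servo_tool", "payload": {"turn": [[0,0,0],[0,0,0],[0,0,0],[0,0,0],[0,0,0]], "dp": [[0,0,-0.002],[0,0,-0.002],[0,0,-0.002],[0,0,-0.002],[0,0,-0.001]], "fingers": [0,0,0,0,0]}}

```text
clock: 4.72
position: [696.7, 54.1, 148.7]
ee_rot: [0.994, 0.112, 0.002, -0.002]
contact_force: [0.0, -0.4, 0.2]
gripper_width: 0.2
```

{"api": "servo_tool", "payload": {"turn": [[0,0,0],[0,0,0],[0,0,0],[0,0,0],[0,0,0]], "dp": [[0,0,-0.001],[0,0,-0.001],[0,0,-0.001],[0,0,-0.001],[0,0,-0.001]], "fingers": [0,0,0,0,0]}}

```text
clock: 5.35
position: [696.8, 54.1, 143.4]
ee_rot: [0.994, 0.112, 0.002, -0.002]
contact_force: [0.3, -0.2, 1.1]
gripper_width: -0.0
```

{"api": "servo_tool", "payload": {"turn": [[0,0,0],[0,0,0],[0,0,0],[0,0,0],[0,0,0]], "dp": [[0,0,-0.001],[0,0,-0.001],[0,0,0],[0,0,0],[0,0,0]], "fingers": [0,0,0,0,0]}}

```text
clock: 5.98
position: [696.8, 54.1, 141.3]
ee_rot: [0.994, 0.112, 0.002, -0.002]
contact_force: [-0.2, 0.2, 0.3]
gripper_width: 0.0
```

No contact at 141, so the tip really is higher than reported. I'll keep probing.

{"api": "servo_tool", "payload": {"turn": [[0,0,0],[0,0,0],[0,0,0],[0,0,0],[0,0,0]], "dp": [[0,0,-0.002],[0,0,-0.002],[0,0,-0.001],[0,0,-0.001],[0,0,-0.001]], "fingers": [0,0,0,0,0]}}

```text
clock: 6.6
position: [696.8, 54.1, 133.8]
ee_rot: [0.994, 0.112, 0.002, -0.002]
contact_force: [0.1, -0.2, -0.3]
gripper_width: 0.1
```

Run:
```python
from h import *
s=read_state(); p=s["position"]; print(p,s["contact_force"])
i2=get_image("side");img=i2["img"].copy();u,v=proj(i2,p);print(u,v)
t=get_image("wrist")["img"]
save("s5.png",np.hstack([cv2.resize(img[170:290,190:310],(400,400)),cv2.resize(t[200:400,220:420],(400,400))]))
```

```text
[696.76266071  54.10798259 133.75876429] [ 0.14149711 -0.16314587 -0.29468528]
253.97961177688967 253.9207346130174
```

View pics/s5.png

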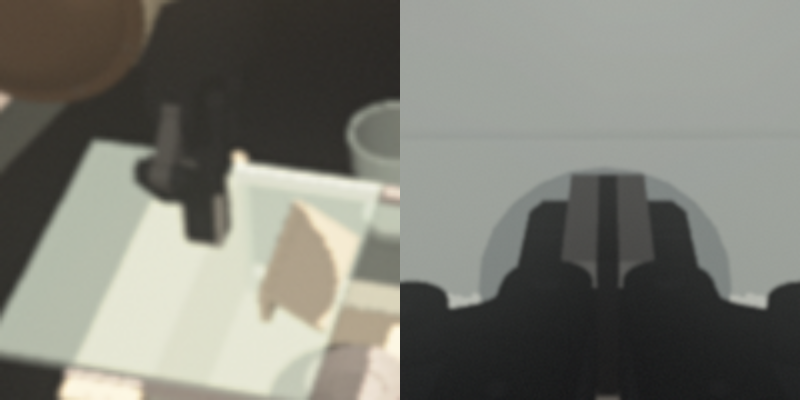

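The side view puts the real tip about 24 mm above the reported TCP, so it is now at z≈158, between the pane (146) and the lip top (168). I'll push towards −x along the balance.

{"api": "servo_tool", "payload": {"turn": [[0,0,0],[0,0,0],[0,0,0],[0,0,0],[0,0,0]], "dp": [[-0.0078,-0.0018,-0.003],[-0.0078,-0.0018,0],[-0.0078,-0.0018,0],[-0.0058,-0.0014,0],[-0.0058,-0.0014,0]], "fingers": [0,0,0,0,0]}}

```text
clock: 7.32
position: [660.2, 45.8, 130.7]
ee_rot: [0.994, 0.112, 0.003, -0.002]
contact_force: [1.6, 0.5, -1.8]
gripper_width: 0.2
```

{"api": "servo_tool", "payload": {"turn": [[0,0,0],[0,0,0],[0,0,0],[0,0,0],[0,0,0]], "dp": [[-0.0058,-0.0014,0],[-0.0058,-0.0014,0],[-0.0058,-0.0014,0],[-0.0058,-0.0014,0],[-0.0058,-0.0014,0]], "fingers": [0,0,0,0,0]}}

```text
clock: 7.95
position: [629.8, 38.7, 130.8]
ee_rot: [0.994, 0.112, 0.004, -0.002]
contact_force: [2.1, 0.8, -1.3]
gripper_width: 0.1
```

Contact is at about 2 N, so the pane is sliding. About 38 mm remain.

{"api": "servo_tool", "payload": {"turn": [[0,0,0],[0,0,0],[0,0,0],[0,0,0],[0,0,0]], "dp": [[-0.0058,-0.0014,0],[-0.0058,-0.0014,0],[-0.0058,-0.0014,0],[-0.0049,-0.0011,0],[-0.0039,-0.0009,0]], "fingers": [0,0,0,0,0]}}

```text
clock: 8.57
position: [601.6, 32.1, 131.0]
ee_rot: [0.994, 0.112, 0.004, -0.002]
contact_force: [1.1, 0.5, -0.8]
gripper_width: 0.2
```

{"api": "servo_tool", "payload": {"turn": [[0,0,0],[0,0,0],[0,0,0],[0,0,0],[0,0,0]], "dp": [[-0.0025,-0.0006,0],[-0.002,-0.0005,0],[-0.002,-0.0005,0],[-0.002,-0.0005,0],[-0.001,-0.0002,0]], "fingers": [0,0,0,0,0]}}

```text
clock: 9.2
position: [594.7, 30.5, 131.3]
ee_rot: [0.994, 0.112, 0.008, -0.003]
contact_force: [3.3, 1.1, -2.7]
gripper_width: -0.1
```

{"api": "servo_tool", "payload": {"turn": [[0,0,0],[0,0,0],[0,0,0],[0,0,0],[0,0,0]], "dp": [[-0.002,-0.0005,0],[-0.002,-0.0005,0],[-0.002,-0.0005,0],[-0.002,-0.0005,0],[-0.002,-0.0005,0]], "fingers": [0,0,0,0,0]}}

```text
clock: 9.82
position: [595.5, 30.7, 131.7]
ee_rot: [0.993, 0.113, 0.02, -0.004]
contact_force: [6.5, 0.1, -5.1]
gripper_width: 0.6
```

The pane has stopped and the force is climbing. I'll back off, rise, level the tool, and look.

{"api": "servo_tool", "payload": {"turn": [[0,0,0],[0,0,0],[0,0,0],[0,0,0],[0,0,0]], "dp": [[0.008,0.002,0],[0.008,0.002,0.005],[0,0,0.03],[0,0,0.04],[0,0,0]], "fingers": [0,0,0,0,0]}}

```text
clock: 10.45
position: [609.5, 33.3, 209.1]
ee_rot: [0.993, 0.113, 0.015, -0.002]
contact_force: [-0.2, 0.2, -0.2]
gripper_width: 0.0
```

Run:
```python
from h import *
s=read_state(); p=s["position"]; print(p,s["ee_rot"],s["contact_force"])
i2=get_image("side");img=i2["img"].copy()
for q in ((581.2,28.5,168),): print((np.array(proj(i2,q))-[190,190])*2.5)
u,v=proj(i2,p+[0,0,24]);print("tip?",(u-190)*2.5,(v-190)*2.5)
for c in("side","top"):
    m=get_image(c)
    for n in("tare_key","power_key","menu_key"):
        for r in search_frame(n,c)[:1]: b=r["box"]; print(c,n,r["score"],atz(m,b[0]+b[2]/2,b[1]+b[3]/2,64))
t=get_image("top")["img"]
save("s6.png",np.hstack([cv2.resize(img[190:350,190:430],(600,400)),t[140:340,230:420][:,:].repeat(2,0)[:, :]]))
```

```text
[609.48625829  33.27417699 209.05178139] [ 0.99349902  0.11285613  0.01472944 -0.00249728] [-0.16482901  0.15355765 -0.22519169]
[326.29550912 150.82011664]
tip? 285.0790103632457 68.69535251710559
side tare_key 0.66 [459.51626687   4.81349746  64.        ]
side power_key 0.47 [470.86551034 -44.83404864  64.        ]
side menu_key 0.56 [445.16098919  61.7076448   64.        ]
top tare_key 0.71 [463.32200778  -2.00837962  64.        ]
top power_key 0.56 [475.99743543 -54.67464624  64.        ]
```

View pics/s6.png

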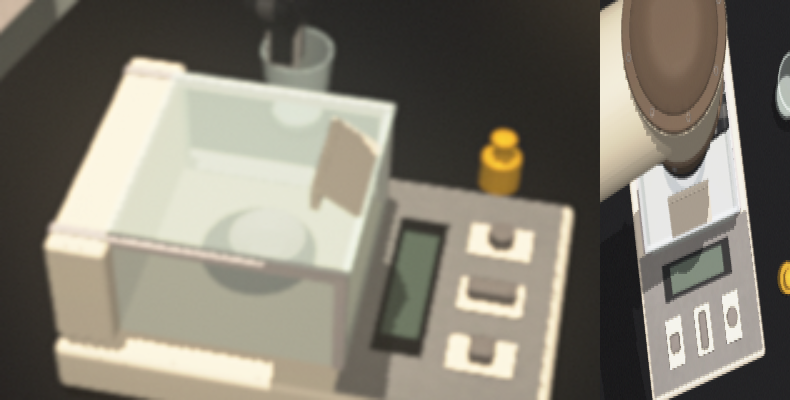

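The pane front edge is flush with the shield front, and the lip rear edge is at about (327,162) where the shut prediction falls. So the pane is shut, and the dish is still on the pan. Now I go above the tare key at about (460,0), levelling the tool on the way.

{"api": "servo_tool", "payload": {"turn": [[-0.008,0.029,0],[0,0,0],[0,0,0],[0,0,0],[0,0,0]], "dp": [[-0.037,-0.0083,0],[-0.037,-0.0083,0],[-0.037,-0.0083,0],[-0.037,-0.0083,0],[0,0,0]], "fingers": [0,0,0,0,0]}}

```text
clock: 11.58
position: [454.8, -1.3, 202.5]
ee_rot: [0.994, 0.113, -0.006, 0.0]
contact_force: [1.1, 0.1, -0.0]
gripper_width: -0.1
```

{"api": "servo_tool", "payload": {"turn": [[0,0,0],[0,0,0],[0,0,0],[0,0,0],[0,0,0]], "dp": [[0,0,-0.04],[0,0,-0.04],[0,0,-0.04],[0,0,-0.01],[0,0,0]], "fingers": [0,0,0,0,0]}}

```text
clock: 12.2
position: [460.6, 0.0, 72.0]
ee_rot: [0.994, 0.114, -0.001, 0.0]
contact_force: [1.0, 1.1, 0.3]
gripper_width: 0.1
```

Run:
```python
from h import *
s=read_state(); p=s["position"]; print(p,s["ee_rot"],s["contact_force"])
i2=get_image("side");img=i2["img"].copy()
for q in (p+[0,0,24],(460,0,64)):
    u,v=proj(i2,q);print((u-310)*5,(v-240)*5)
im=get_image("top"); print(proj(im,p+[0,0,24]),proj(im,(460,0,64)))
save("s7.png",np.hstack([cv2.resize(img[240:340,310:430],(600,500)),cv2.resize(im["img"][250:350,290:330],(200,500))]))
```

```text
[4.60627686e+02 2.23252331e-02 7.19829742e+01] [ 9.93508170e-01  1.13758032e-01 -6.55826032e-04  4.43045555e-04] [0.98606673 1.07992686 0.27881046]
399.4790672187145 256.8972399500373
392.71121005780003 319.37679180041243
(np.float64(334.0323505411648), np.float64(305.42878404178424)) (np.float64(333.81724866373304), np.float64(305.03325632000656))
```

View pics/s7.png

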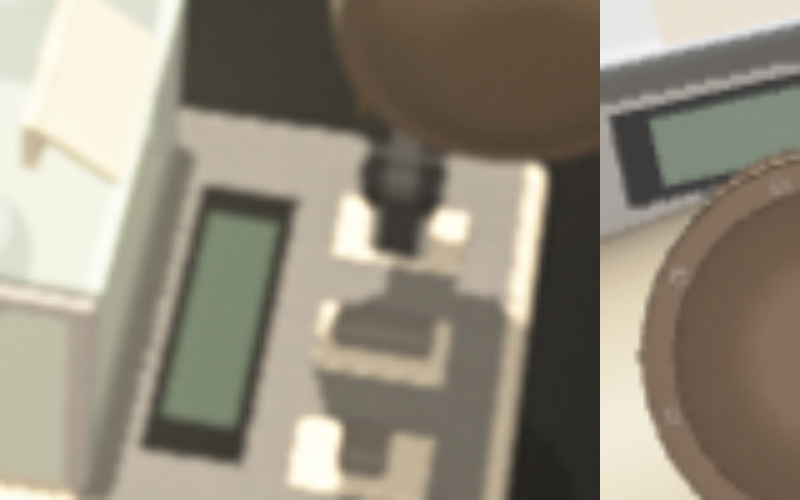

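The tip at about (398,253) is in line above the tare bar at (390,320), with a gap of roughly 33 mm. I'll descend quickly at first, then creep.

{"api": "servo_tool", "payload": {"turn": [[0,0,0],[0,0,0],[0,0,0],[0,0,0],[0,0,0]], "dp": [[0,0,-0.01],[0,0,-0.01],[0,0,-0.003],[0,0,-0.002],[0,0,-0.001]], "fingers": [0,0,0,0,0]}}

```text
clock: 12.92
position: [463.1, 0.8, 47.8]
ee_rot: [0.993, 0.114, 0.003, -0.0]
contact_force: [-0.7, -0.6, -1.7]
gripper_width: -0.3
```

{"api": "servo_tool", "payload": {"turn": [[0,0,0],[0,0,0],[0,0,0],[0,0,0],[0,0,0]], "dp": [[0,0,-0.001],[0,0,-0.001],[0,0,-0.001],[0,0,-0.001],[0,0,-0.001]], "fingers": [0,0,0,0,0]}}

```text
clock: 13.55
position: [463.4, 1.0, 42.8]
ee_rot: [0.993, 0.114, 0.004, -0.001]
contact_force: [-0.1, -0.1, 0.2]
gripper_width: -0.1
```

{"api": "servo_tool", "payload": {"turn": [[0,0,0],[0,0,0],[0,0,0],[0,0,0],[0,0,0]], "dp": [[-0.001,0,-0.001],[0,0,-0.001],[0,0,-0.001],[0,0,-0.001],[0,0,-0.001]], "fingers": [0,0,0,0,0]}}

```text
clock: 14.18
position: [462.4, 0.9, 37.5]
ee_rot: [0.993, 0.114, 0.004, -0.001]
contact_force: [-0.1, -0.3, 0.3]
gripper_width: -0.3
```

{"api": "servo_tool", "payload": {"turn": [[0,0,0],[0,0,0],[0,0,0],[0,0,0],[0,0,0]], "dp": [[0,0,-0.001],[0,0,-0.001],[0,0,-0.001],[0,0,-0.001],[0,0,0]], "fingers": [0,0,0,0,0]}}

```text
clock: 14.8
position: [462.4, 1.0, 33.3]
ee_rot: [0.993, 0.114, 0.004, -0.0]
contact_force: [-0.1, -0.3, 2.0]
gripper_width: 0.3
```

Contact at 2 N, with the spring yielding. I'll press on a few mm in small steps.

{"api": "servo_tool", "payload": {"turn": [[0,0,0],[0,0,0],[0,0,0],[0,0,0],[0,0,0]], "dp": [[0,0,-0.001],[0,0,-0.001],[0,0,-0.001],[0,0,-0.001],[0,0,0]], "fingers": [0,0,0,0,0]}}

```text
clock: 15.42
position: [462.4, 0.9, 29.7]
ee_rot: [0.993, 0.114, 0.004, -0.0]
contact_force: [-0.1, 0.6, 3.7]
gripper_width: -0.3
```

{"api": "servo_tool", "payload": {"turn": [[0,0,0],[0,0,0],[0,0,0],[0,0,0],[0,0,0]], "dp": [[0,0,-0.001],[0,0,-0.001],[0,0,-0.001],[0,0,0],[0,0,0]], "fingers": [0,0,0,0,0]}}

```text
clock: 16.05
position: [462.4, 0.9, 28.1]
ee_rot: [0.993, 0.115, 0.004, -0.0]
contact_force: [-2.0, 0.4, 4.7]
gripper_width: -0.1
```

It is at its stop: it moved only 1.6 of 3 mm, at about 5 N. Now lift off.

{"api": "servo_tool", "payload": {"turn": [[0,0,0],[0,0,0],[0,0,0],[0,0,0],[0,0,0]], "dp": [[0,0,0.005],[0,0,0.01],[0,0,0.03],[0,0,0.04],[0,0,0.04]], "fingers": [0,0,0,0,0]}}

```text
clock: 16.68
position: [459.8, 0.2, 154.2]
ee_rot: [0.993, 0.114, 0.0, 0.0]
contact_force: [-0.2, 0.7, 0.4]
gripper_width: -0.2
```

{"api": "servo_tool", "payload": {"turn": [[0,0,0],[0,0,0],[0,0,0],[0,0,0],[0,0,0]], "dp": [[0,0,0.04],[-0.02,0,0.03],[-0.02,0,0],[0,0,0],[0,0,0]], "fingers": [0,0,0,0,0]}}

```text
clock: 17.3
position: [420.8, 0.6, 231.6]
ee_rot: [0.993, 0.114, 0.006, -0.001]
contact_force: [-0.3, -0.0, -0.3]
gripper_width: -0.3
```

Run:
```python
from h import *
s=read_state(); print(s["position"],s["contact_force"],s["clock"])
i2=get_image("side")
for n in("dish","bottle","weight","beaker","lip"): print(n,[(round(r["score"],2),np.round(r["box"])) for r in search_frame(n,"side")[:1]])
a=cv2.imread("pics/s2.png")
save("s8.png",cv2.resize(i2["img"][190:390,170:430],(780,600)))
```

```text
[420.8134484    0.59113595 231.6101291 ] [-0.28735045 -0.01186651 -0.31963488] 17.3
dish []
bottle [(0.85, array([252., 358.,  34.,  64.]))]
weight [(0.65, array([382., 242.,  16.,  25.]))]
beaker [(0.83, array([296., 201.,  28.,  28.]))]
lip [(0.67, array([230., 220., 117.,  81.]))]
```

View pics/s8.png

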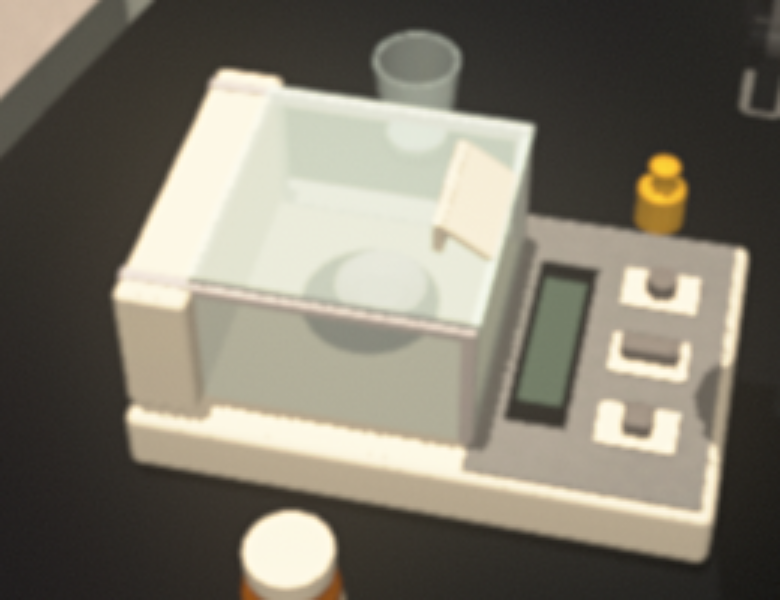

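The picture shows the pane shut flush, with its front edge on the shield front at about (480–530, 130–330). All three keys are up, the dish is on the pan, and the jar, weight and beaker are in place. Handing in.

```bash
python3 -c "
from bench import *
print(job_done())"
```

```text
the job is handed in; nothing more can be done
None
```

I pushed the glass pane shut by its lip, then pressed the tare key once and let it come back up. I handed the job in at about 17.4 s of the 46 s. No verdict was reported.

- **Pane:** it slid at about 2 N until it stopped and the force climbed. I went on pushing to about 8 N, which tilted the tool slightly. The later side pictures show it flush with the front of the shield.
- **Tare key:** it is the middle of the three. I pressed it about 6 mm, to its stop, at about 5 N, then lifted clear. The last force reading was about zero.
- **Last picture:** all three keys are up. The jar, weight and beaker boxes match the start within a few pixels.

**Checks that disagreed:**
- **Tip height:** the real fingertips were about 24 mm higher than the reported TCP height. The side camera showed this. Lowering the tool behind the lip confirmed it, because it met nothing at the height where the pane should have been. I worked with that offset for both the push and the press.
- **Dish:** the detector did not find the dish under the closed glass at the end. I could only confirm by eye that it was still on the pan.

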